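# Roll the tile sample board flush

### The job

Take the hand roller out of its wooden cradle and roll it, with steady moderate pressure, along the tile board from the orange end to the grey end, so that every proud tile is pressed down flush with the board's rim; press the tiles with the roller only. Then set the roller back upright in its cradle, wheel hanging between the two rails, and leave the loose things around (tin, pinch bowl, stamp, notebook) where they are.

Things in the scene. Friction and masses are not known exactly. Their poses are not given: they have to be found in the camera images.
- board: Tile sample board, 200 x 84 x 20 mm, fixed. Origin: centre of its underside on the worktop; x along the row of tiles from the orange end (-x) to the grey end (+x), z up. Rims and end pads have their top at 20 mm, the flush level. Between the pads: ten blue-grey tiles, 13.4 mm in x, 70 mm in y, 14 mm pitch, centres from x = -63 to +63 mm, starting 3 to 4 mm proud; they stop dead at flush.
- orange_end (a point): Centre of the top of the orange end pad (30 x 74 mm, fixed, at flush level): room to set the roller's wheel down before rolling on to the tiles. Rolling with 12 to 25 N downward beds the tiles flush; over 60 N would crack them.
- grey_end (a point): Centre of the top of the grey end pad (30 x 74 mm, fixed, at flush level), where the rolling ends.
- roller: Hand roller, loose, 0.2 to 0.5 kg, 100 mm high. Origin: lowest point of the wheel at mid width; x the rolling direction (either way), y the axle, z up. Rubber wheel 36 mm in diameter, 60 mm wide. Aluminium housing 66 x 74 mm, z = 24 to 47 mm. Upright wooden handle 28 mm in x, 40 mm in y, z = 47 to 100 mm: grip it across its 28 mm (fingers closing along x) near z = 72 mm.
- roller_foot (a point): The roller's origin: lowest point of its wheel at mid width.
- wheel (a joint): Turn of the roller's wheel about its axle (rad, free, either sense); it changes by the rolled distance / 0.018 m.
- cradle: Wooden cradle for the roller, 90 x 86 mm, fixed. Origin: centre of its underside on the worktop. Two rails along y, 8 mm thick, centred at x = -28 and +28 mm, tops at 30 mm (48 mm clear between). The roller's housing rests on the rails, roller x along cradle x (either way round), wheel hanging between them with 6 mm play to each side.
- cradle_seat (a point): Where the roller's origin is when it is properly in the cradle (on the cradle's centre, 6 mm above the worktop).
- tile_0 (a joint): Depth by which tile 1 of 10, counted from the orange end (centre at board x = -63 mm), is pressed: 0 = 4 mm proud, 0.004 m = flush. It sinks straight down, stiffly (about 7 N each), and stays.
- tile_1 (a joint): Depth by which tile 2 of 10, counted from the orange end (centre at board x = -49 mm), is pressed: 0 = 4 mm proud, 0.004 m = flush. It sinks straight down, stiffly (about 7 N each), and stays.
- tile_2 (a joint): Depth by which tile 3 of 10, counted from the orange end (centre at board x = -35 mm), is pressed: 0 = 4 mm proud, 0.004 m = flush. It sinks straight down, stiffly (about 7 N each), and stays.
- tile_3 (a joint): Depth by which tile 4 of 10, counted from the orange end (centre at board x = -21 mm), is pressed: 0 = 4 mm proud, 0.004 m = flush. It sinks straight down, stiffly (about 7 N each), and stays.
- tile_4 (a joint): Depth by which tile 5 of 10, counted from the orange end (centre at board x = -7 mm), is pressed: 0 = 4 mm proud, 0.004 m = flush. It sinks straight down, stiffly (about 7 N each), and stays.
- tile_5 (a joint): Depth by which tile 6 of 10, counted from the orange end (centre at board x = 7 mm), is pressed: 0 = 4 mm proud, 0.004 m = flush. It sinks straight down, stiffly (about 7 N each), and stays.
- tile_6 (a joint): Depth by which tile 7 of 10, counted from the orange end (centre at board x = 21 mm), is pressed: 0 = 4 mm proud, 0.004 m = flush. It sinks straight down, stiffly (about 7 N each), and stays.
- tile_7 (a joint): Depth by which tile 8 of 10, counted from the orange end (centre at board x = 35 mm), is pressed: 0 = 4 mm proud, 0.004 m = flush. It sinks straight down, stiffly (about 7 N each), and stays.
- tile_8 (a joint): Depth by which tile 9 of 10, counted from the orange end (centre at board x = 49 mm), is pressed: 0 = 4 mm proud, 0.004 m = flush. It sinks straight down, stiffly (about 7 N each), and stays.
- tile_9 (a joint): Depth by which tile 10 of 10, counted from the orange end (centre at board x = 63 mm), is pressed: 0 = 4 mm proud, 0.004 m = flush. It sinks straight down, stiffly (about 7 N each), and stays.
- tin: Bystander, loose: small round dark green tin, 66 mm in diameter, 45 mm high; origin centre of underside.
- pinch: Bystander, loose: small pale pinch bowl, 70 mm, 30 mm high; origin centre of underside.
- stamp: Bystander, loose: turned wooden stamp, 28 mm wide, 62 mm high; origin centre of underside.
- notes: Bystander, loose: brown notebook, 142 x 94 x 12 mm; origin centre of underside.
There are look-alikes about, which are no part of the job. Leave any yellow look-alike of the roller alone.

How it is judged:
On the way, in this order (a step that is already met when the one before it is completed fails the run):
1. the roller presses on the board's orange end, the last tile still proud (contact force between roller and board above 5 N and x of roller_foot in the frame of board between -0.105 and -0.055 m and value of joint tile_9 below 0.002 m), for 0.05 s.
2. rolling under pressure over the first third of the row (contact force between roller and board above 5 N and (velocity of joint wheel above 0.3 rad/s or velocity of joint wheel below -0.3 rad/s) and x of roller_foot in the frame of board between -0.047 and -0.023 m and value of joint tile_9 below 0.002 m), for 0.05 s.
3. rolling under pressure over the middle of the row (contact force between roller and board above 5 N and (velocity of joint wheel above 0.3 rad/s or velocity of joint wheel below -0.3 rad/s) and x of roller_foot in the frame of board between -0.012 and 0.012 m and value of joint tile_9 below 0.002 m), for 0.05 s.
4. rolling under pressure over the last third of the row (contact force between roller and board above 5 N and (velocity of joint wheel above 0.3 rad/s or velocity of joint wheel below -0.3 rad/s) and x of roller_foot in the frame of board between 0.023 and 0.047 m), for 0.05 s.
5. every tile pressed flush (within 1 mm), roller on the grey end's half of the board (x of roller_foot in the frame of board above 0.05 m and value of joint each of tile_0, tile_1, tile_2, tile_3, tile_4, tile_5, tile_6, tile_7, tile_8, tile_9 above 0.003 m), for 0.1 s.
At the end, for the whole second after the job is handed in: All ten tiles within 1 mm of flush (joint over 3 mm of 4); the roller released and at rest upright (within 0.1 rad) in its cradle, origin within 20 mm of the seat horizontally, 2 to 10 mm above the worktop, its x along the cradle's x within 0.2 rad either way round (value of joint each of tile_0, tile_1, tile_2, tile_3, tile_4, tile_5, tile_6, tile_7, tile_8, tile_9 above 0.003 m and horizontal distance between roller_foot and cradle_seat below 0.02 m and z of roller_foot in the frame of cradle between 0.002 and 0.01 m and angle between roller's own z axis and vertical below 0.1 rad and angle between the x axis of roller and the x axis of cradle, either way round below 0.2 rad and linear speed of roller below 0.02 m/s and contact force between the fingers and roller below 0.2 N); the robot touches nothing.
It fails at once if the gripper's fingers press on the board or its tiles (over 3 N) (contact force between the fingers and board above 3 N).
It fails at once if the roller bears on the board with more than 60 N (contact force between roller and board above 60 N).
It fails at once if the tin, pinch bowl, stamp or notebook is moved more than 30 mm (distance of any of tin, pinch, stamp, notes from where it was at the start of the episode above 0.03 m).
It also fails if it takes over 46 s, if anything falls off the work surface, if the arm or the gripper's body presses on something with over 40 N, if the wrist force passes 120 N, or if a joint passes its speed limit or range.

### The arm

A 7-joint arm with a two-finger parallel gripper is mounted at the origin on a cart in front of the work surface, level with it; the furniture and walls round the work are solid. World frame = base frame: x ahead of the robot, y to its left, z up, the work surface at z = 0. Lengths are in m, angles in rad, forces in N, time in s.
With the tool pointing down it reaches from about 0.4 to 0.875 m from the base axis. Payload 19.3 kg.
Tool frame: the origin (TCP) lies at the very end of the fingers, on their centre line; the grasp point (between the pads) lies 19 mm behind it; z points along the fingers, y is the line along which they close (so a half turn about z gives the same grasp; the last joint's range is limited). The gripper opens to 85 mm and grips with 20 to 120 N. Pads are 22 mm wide; open, the fingers measure 114 mm over their backs; the gripper's body (76 mm by 85 mm) begins 54 mm behind the grasp point. The pads swing forward as they close: fully open they stand 13 mm farther back than shut.
Start: joints at [1.247, 0.521, -0.036, 1.599, 0.021, 1.021, -0.113], TCP at [0.157, -0.605, 0.231] pointing down, gripper open.
Joint ranges: [-2.91, 2.91], [-0.3, 2.13], [-1.5, 1.42], [0.17, 2.43], [-1.26, 4.41], [0.16, 1.93], [-2.52, 2.52]. Speed limits (rad/s): [1.89, 1.89, 2.39, 2.39, 3.01, 3.01, 3.01].

### API

Orientations are given as [roll, pitch, yaw] about the fixed x, y, z axes, in that order (R = Rz(yaw) Ry(pitch) Rx(roll)).
In Python, from workcell import bot gives the robot as it stands.
- The arm moves only by the tool servo_tool, never from a script. Its argument "plan" is a list of rows, each a list of 7 numbers: the finger opening in cm, from 0 to 8.54, then the shift along the tool's x, y, z in cm, then the turn, a rotation vector about the tool's x, y, z in degrees. In form: [[fingers, x, y, z, wx, wy, wz], ...]. A call has 1 to 10 rows; each row is the pose to reach, as a shift and turn from the pose commanded when the call began, along the tool's axes at that moment; what a row does not reach only later rows make up. A row lasts 1/10 s, in which the tool goes at most 50 mm and 8.59 degrees, less where a joint would pass 70% of its speed; a pose out of reach is approached as far as the arm can. A call with a gripper value outside its range is refused whole. The fingers move at their own pace and stop on an object; "force" is the grip in N (left out, the last holds). Time passes only in rows, so rows that repeat a pose let the fingers close. It gives the time, the measured TCP pose, the force, the opening and the grip force at its end, in the units of the state.
- bot.observe(): the state, without advancing time (a new reading comes with each control period).
- bot.grab_frame(name): name is "scene" or "top" or "wrist"; returns a dict with "frame" (480x640x3 uint8, blue, green, red), "mtx" (3x3 intrinsics, pixels), "R" (3x3) and "t" (3): a world point X has camera coordinates R X + t; the wrist camera has in their place "T_tool_cam" (4x4, takes a point from camera to tool coordinates, whose origin is the TCP and whose axes are the flange's). Camera axes: x right, y down, z forward; pixel columns grow to the right and rows downward; lengths in m; the calibration is good to about 2 mm. A picture is of the moment at which its call begins: read the wrist's pose just before it. There is no depth.
- bot.job_done(): hands the job in; it is judged then, once.
The state is a dict: "clock": time; "qpos": joint angles; "qd": joint speeds; "joint_efforts": joint torques, N m; "position": TCP position; "tool_rot": TCP orientation; "force": force on the tool from outside, world axes, zero at the start; "moment": the same for the moment, N m; "grip_width": finger opening in m; "finger_force": force on a finger pad.
Only numpy, scipy, OpenCV 4.12 (cv2) and the standard library are available. Lean on these libraries where they do the work, as an engineer would, in place of code of your own. Each camera call takes 0.05 s, during which the arm holds its last target. There are 200 camera calls.

## Working session

There is one attempt and no reset: what is moved stays moved. The work goes in short steps, Python scripts to look and compute and a tool call to move; the robot and the scene stay as the last step left them, time stands still between calls to the robot, and variables do not carry over. Pictures are saved under pics/ and viewed, at most 10 in all, crops included, and the job is handed in when it is done.

Besides the shell and the picture viewer there is one more tool, called by a JSON object that holds its "api" and its "payload". servo_tool: Moves the arm, as the interface text tells. Its arguments: {"type":"object","properties":{"plan":{"type":"array","items":{"type":"array","items":{"type":"number"}}},"force":{"type":"number"}},"required":["plan"]}

```bash
mkdir -p pics; python3 - <<'E'
from workcell import bot
import cv2
s=bot.observe();print(s['clock'],s['position'],s['tool_rot'],s['force'])
for n in ('top','scene'):
    g=bot.grab_frame(n);cv2.imwrite(f'pics/{n}0.png',g['frame']);print(n,g['mtx'].tolist(),g['R'].tolist(),g['t'].tolist())
E
```

```text
0.0 [ 0.15679198 -0.60465438  0.23072044] [-3.14043745e+00  7.06917519e-05  2.53754456e-01] [ 0.95749017  0.15453282 -0.62518401]
top [[608.2581001589849, 0.0, 308.6122831453053], [0.0, 608.2581001589849, 237.18286369557762], [0.0, 0.0, 1.0]] [[-0.2479939016264461, -0.9687114263546334, 0.009858864339487095], [-0.8304318007913305, 0.20733105411446662, -0.5171043011175328], [0.49888079637380367, -0.1364258276491513, -0.8558656112729869]] [0.017325804990895605, 0.4808338474463638, 1.652489665863656]
scene [[543.445893870534, 0.0, 324.76597334486905], [0.0, 543.445893870534, 227.55104400849334], [0.0, 0.0, 1.0]] [[-0.7586350316373734, -0.6514522821526693, -0.009100156627266077], [-0.3971807922815574, 0.4735103095596722, -0.7861522784952657], [0.5164497139268798, -0.5927882512489453, -0.6179658422324502]] [0.35017607876091617, 0.2944130624062922, 1.130827845114743]
```

View pics/top0.png

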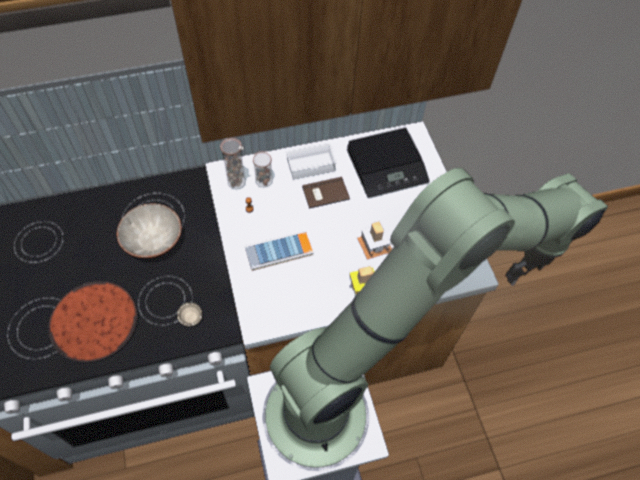

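View pics/scene0.png

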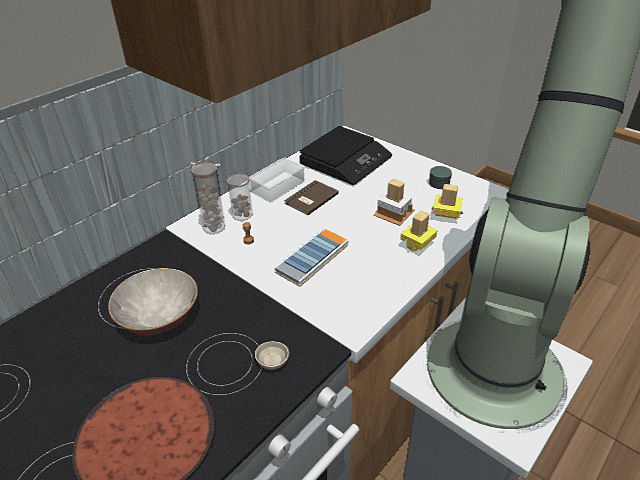

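The top view shows the board with its orange end at (306,245) and grey end at about (252,258). The scene view has it at (334,238) and (295,270).

Roller candidates in the scene view:
- Aluminium housing in an orange-brown cradle at (396,200). This is the one I want, and it appears at (377,232) in the top view.
- Yellow look-alikes at (418,232) and (448,200), which I'll leave alone.

I'll check the choice in close crops.

```bash
python3 - <<'E'
import cv2
a=cv2.imread('pics/scene0.png')[170:290,270:470];cv2.imwrite('pics/sc.png',cv2.resize(a,None,fx=4,fy=4,interpolation=cv2.INTER_CUBIC))
a=cv2.imread('pics/top0.png')[210:300,240:400];cv2.imwrite('pics/tc.png',cv2.resize(a,None,fx=5,fy=5,interpolation=cv2.INTER_CUBIC))
E
```

```text
(no output)
```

View pics/sc.png

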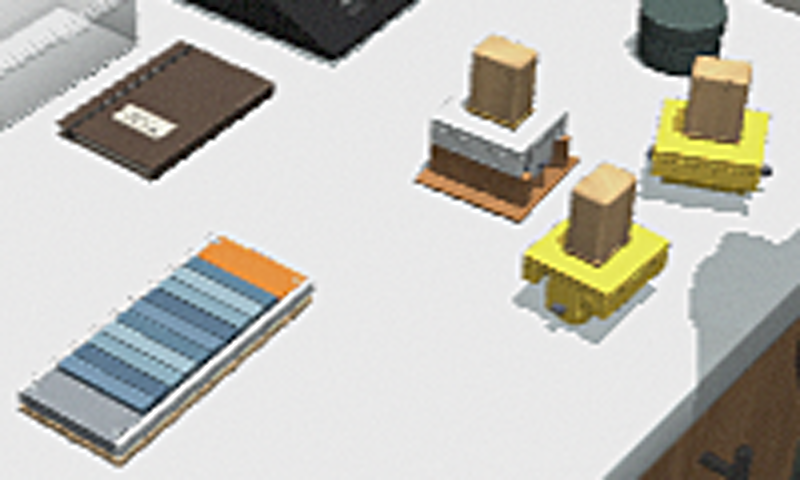

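View pics/tc.png

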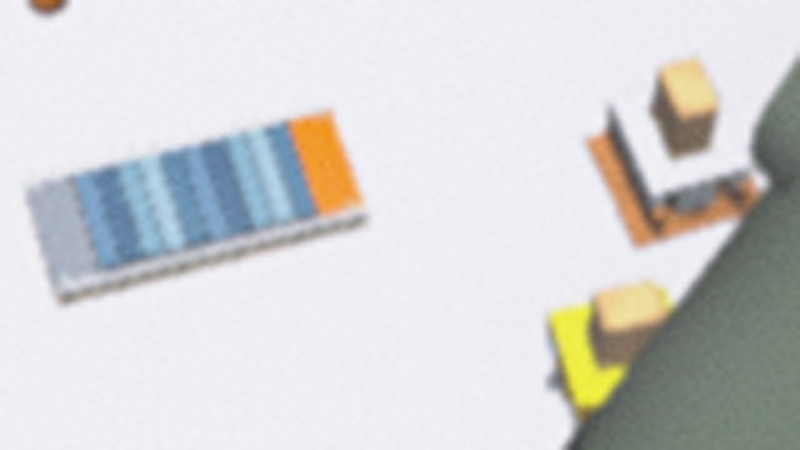

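The picked roller has a grey-white aluminium housing in the orange-brown cradle, with its handle top at crop (505,46), and it isn't yellow. The board corners are clear in both crops, so I'll work out the positions from these.

```bash
cat > h.py <<'E'
import numpy as np
C={'top':(np.array([[608.258,0,308.612],[0,608.258,237.183],[0,0,1]]),np.array([[-0.2479939016264461,-0.9687114263546334,0.009858864339487095],[-0.8304318007913305,0.20733105411446662,-0.5171043011175328],[0.49888079637380367,-0.1364258276491513,-0.8558656112729869]]),np.array([0.017325804990895605,0.4808338474463638,1.652489665863656])),
'scene':(np.array([[543.446,0,324.766],[0,543.446,227.551],[0,0,1]]),np.array([[-0.7586350316373734,-0.6514522821526693,-0.009100156627266077],[-0.3971807922815574,0.4735103095596722,-0.7861522784952657],[0.5164497139268798,-0.5927882512489453,-0.6179658422324502]]),np.array([0.35017607876091617,0.2944130624062922,1.130827845114743]))}
def ray(K,R,t,uv,z):
    d=R.T@np.linalg.inv(K)@np.array([*uv,1.]);c=-R.T@t
    return c+d*(z-c[2])/d[2]
def cam(n,uv,z): return ray(*C[n],uv,z)
sc=lambda p,z:cam('scene',(270+(p[0]-1.5)/4,170+(p[1]-1.5)/4),z)
tc=lambda p,z:cam('top',(240+(p[0]-2)/5,210+(p[1]-2)/5),z)
E
python3 - <<'E'
from h import *
np.set_printoptions(precision=4,suppress=True)
for n,f,P in (('scene',sc,[(215,235),(315,287),(120,449),(20,396)]),('top',tc,[(330,110),(366,213),(62,292),(27,185)])):
    p=np.array([f(q,.02) for q in P]);print(n,p[:,:2].tolist(),'c',p.mean(0))
    d=(p[2]+p[3]-p[0]-p[1])/2;print('len',np.linalg.norm(d),'yaw',np.degrees(np.arctan2(d[1],d[0])),np.linalg.norm(p[0]-p[1]))
print('handle',sc((505,46),.106),tc((689,83),.106))
b=[sc(q,.003) for q in[(416,180),(520,220),(579,160)]];print('cradle sc',b,'c',(b[0]+b[2])/2)
h=[sc(q,.053) for q in[(431,112),(525,148),(568,110)]];print('hous sc',h,(h[0]+h[2])/2)
h=[tc(q,.053) for q in[(610,103),(650,195),(755,170)]];print('hous tc',h,(h[0]+h[2])/2)
for e in (b,h):
  for i in (0,1): d=e[i+1]-e[i];print(np.linalg.norm(d),np.degrees(np.arctan2(d[1],d[0])))
print('others',cam('scene',(270+605/4,170+177/4),.1),cam('scene',(270+722/4,170+70/4),.1),cam('scene',(440,188),0))
E
```

```text
scene [[0.5625066099946172, -0.11200635661353764], [0.47596612901978086, -0.11244876236370127], [0.47020884087371506, 0.08286381068476112], [0.5498478736578695, 0.08816305974551608]] c [ 0.5146 -0.0134  0.02  ]
len 0.1979552688762529 yaw 92.66611079415406 0.08654161178418039
top [[0.5591370052592475, -0.11518639430722918], [0.4807642699251647, -0.11843173868664994], [0.4720297376034222, 0.0760006540081002], [0.551607322957935, 0.08192967377094798]] c [ 0.5159 -0.0189  0.02  ]
len 0.19594305410689694 yaw 92.37859561680452 0.07843989994822295
handle [ 0.4748 -0.318   0.106 ] [ 0.4738 -0.3173  0.106 ]
cradle sc [array([ 0.5082, -0.2684,  0.003 ]), array([ 0.4251, -0.2774,  0.003 ]), array([ 0.4326, -0.3631,  0.003 ])] c [ 0.4704 -0.3157  0.003 ]
hous sc [array([ 0.5097, -0.2841,  0.053 ]), array([ 0.4347, -0.2908,  0.053 ]), array([ 0.4373, -0.3479,  0.053 ])] [ 0.4735 -0.316   0.053 ]
hous tc [array([ 0.5022, -0.2806,  0.053 ]), array([ 0.4328, -0.2851,  0.053 ]), array([ 0.4341, -0.3532,  0.053 ])] [ 0.4681 -0.3169  0.053 ]
0.08366055270189096 -173.77082390053022
0.08600099298468622 -84.96310691439828
0.06954879361979129 -176.32982681276476
0.0680889751226231 -88.89939699573105
others [ 0.3421 -0.2406  0.1   ] [ 0.3475 -0.3951  0.1   ] [ 0.4364 -0.5107 -0.    ]
```

The two views agree on the roller handle to 1 mm, at about (0.474, -0.318), with cradle x at a yaw of about 94°. The board centre is about (0.515, -0.016), with its x at about 92.5°. Next I move above the roller.

{"api": "servo_tool", "payload": {"plan": [[8.5,2,-1,-0.5,0,0,1],[8.5,6,-3,-1,0,0,2],[8.5,10.5,-5.5,-1.9,0,0,4],[8.5,15,-8,-1.9,0,0,6],[8.5,19.5,-10.2,-1.9,0,0,8],[8.5,24,-12.5,-1.9,0,0,10.5],[8.5,28.5,-15,-1.9,0,0,10.5],[8.5,33,-17.2,-1.9,0,0,10.5],[8.5,36.5,-19.1,-1.9,0,0,10.5],[8.5,37.9,-19.8,-1.9,0,0,10.5]]}}

```text
clock: 1.1
position: [0.4773, -0.314, 0.25]
tool_rot: [-3.14, -0.001, 0.076]
force: [-0.3, -0.5, 0.3]
grip_width: 0.0849
finger_force: 0.0
```

```bash
python3 - <<'E'
from workcell import bot
import cv2,json
s=bot.observe();g=bot.grab_frame('wrist');cv2.imwrite('pics/w1.png',g['frame'])
print(s['clock'],s['position'],s['tool_rot'],s['force'],g['mtx'].tolist(),g['T_tool_cam'].tolist())
E
```

```text
1.1 [ 0.47726961 -0.31396615  0.25000925] [-3.13999597e+00 -8.35549326e-04  7.58585068e-02] [-0.34731214 -0.45872374  0.32537213] [[339.6620708185298, 0.0, 319.405689135785], [0.0, 339.6620708185298, 238.95310245947456], [0.0, 0.0, 1.0]] [[8.205409703181623e-05, -0.9506544406726712, -0.3102517166696319, 0.07938035836934393], [0.999999925461585, 0.00019505839626500287, -0.0003332102100638918, 0.00019145798343050968], [0.00037728496816674683, -0.3102516662026981, 0.950654385817738, -0.14314989277398404], [0.0, 0.0, 0.0, 1.0]]
```

View pics/w1.png

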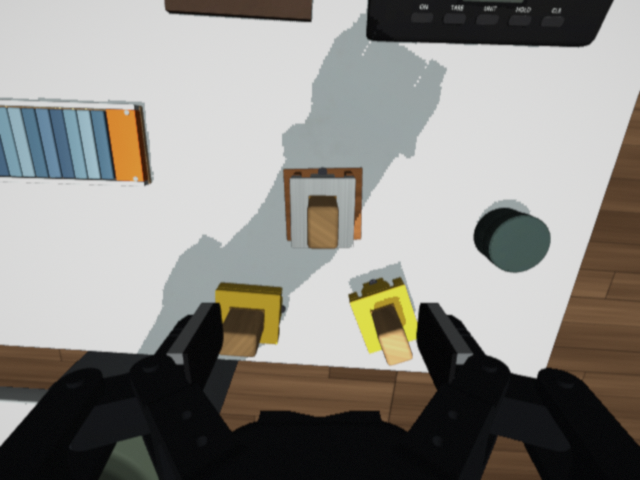

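The wrist view shows the roller squarely aligned, with its handle top at about (323,235), housing corners (291,178) and (355,178), and cradle base corners (284,168) and (362,168). The board's orange-end corners are (145,102) and (150,185).

```bash
cat >> h.py <<'E'
from scipy.spatial.transform import Rotation as Ro
KW=np.array([[339.662,0,319.406],[0,339.662,238.953],[0,0,1]])
TW=np.array([[8.2e-05,-0.95065444,-0.31025172,0.07938],[1,1.95e-4,-3.33e-4,1.915e-4],[3.77e-4,-0.31025167,0.95065439,-0.14315],[0,0,0,1]])
def wr(pos,rot,uv,z):
    M=np.eye(4);M[:3,:3]=Ro.from_euler('xyz',rot).as_matrix();M[:3,3]=pos
    M=M@TW;R=M[:3,:3].T
    return ray(KW,R,-R@M[:3,3],uv,z)
E
python3 - <<'E'
from h import *
np.set_printoptions(precision=4,suppress=True)
w=lambda u,z:wr([ 0.47727,-0.31397,0.25],[-3.13999597,-8.355e-04,7.5858e-02],u,z)
ang=lambda a,b:np.degrees(np.arctan2(*(b-a)[[1,0]]))
for q in [(309,222),(338,222),(338,248),(309,248),(323,235)]: print('handle',w(q,.106))
b=[w(q,.002) for q in [(284,168),(362,168),(361,240)]];print(b,ang(b[1],b[0]))
h=[w(q,.053) for q in [(291,178),(355,178),(355,248)]];print(h,ang(h[1],h[0]))
o=[w(q,.02) for q in [(144,102),(150,184),(0,98),(0,182)]];print(o,ang(o[0],o[2]),ang(o[1],o[3]))
E
```

```text
handle [ 0.478  -0.3046  0.106 ]
handle [ 0.4799 -0.3299  0.106 ]
handle [ 0.4559 -0.3322  0.106 ]
handle [ 0.4539 -0.3062  0.106 ]
handle [ 0.467  -0.3178  0.106 ]
[array([ 0.5107, -0.2708,  0.002 ]), array([ 0.5174, -0.359 ,  0.002 ]), array([ 0.4319, -0.3676,  0.002 ])] 94.36347529934382
[array([ 0.5073, -0.2831,  0.053 ]), array([ 0.5122, -0.3466,  0.053 ]), array([ 0.4387, -0.3546,  0.053 ])] 94.36673248813258
[array([ 0.5683, -0.1269,  0.02  ]), array([ 0.4842, -0.1264,  0.02  ]), array([0.561 , 0.0194, 0.02  ]), array([0.4739, 0.0377, 0.02  ])] 92.85941373532316 93.60474273820478
```

{"api": "servo_tool", "payload": {"plan": [[8.5,0,0,4,0,0,0],[8.5,0,0,8.5,0,0,0],[8.5,0,0,10,0,0,0],[8.5,0,0,10,0,0,0]], "force": 60}}

```text
clock: 1.55
position: [0.4723, -0.3182, 0.148]
tool_rot: [-3.139, 0.004, 0.07]
force: [0.5, 0.2, 0.9]
grip_width: 0.085
finger_force: 0.0
```

{"api": "servo_tool", "payload": {"plan": [[8.5,0,0,4,0,0,-0.4],[8.5,0,0,7,0,0,-0.4],[8.5,0,0,8.7,0,0,-0.4],[8.5,0,0,8.7,0,0,-0.4],[2,0,0,8.7,0,0,-0.4],[2,0,0,8.7,0,0,-0.4],[2,0,0,8.7,0,0,-0.4],[2,0,0,8.7,0,0,-0.4],[2,0,0,8.7,0,0,-0.4]], "force": 80}}

```text
clock: 2.45
position: [0.4744, -0.3184, 0.0643]
tool_rot: [3.141, -0.001, 0.077]
force: [-2.4, 1.7, 11.8]
grip_width: 0.0272
finger_force: 78.5
```

{"api": "servo_tool", "payload": {"plan": [[2,0,0,-1,0,0,0],[2,0,0,-3,0,0,0],[2,0,0,-6,0,0,0],[2,0,0,-9,0,0,0],[2,0,0,-10,0,0,0],[2,0,0,-10,0,0,0]]}}

```text
clock: 3.05
position: [0.4745, -0.3185, 0.1646]
tool_rot: [3.14, -0.002, 0.077]
force: [0.5, 0.4, -4.2]
grip_width: 0.0274
finger_force: 79.5
```

{"api": "servo_tool", "payload": {"plan": [[2,0,-2,-1,0,0,0],[2,0,-5.5,-2,0,0,0],[2,0,-10,-2.5,0,0,1.4],[2,0,-14.5,-2.5,0,0,1.4],[2,0,-19,-2.5,0,0,1.4],[2,0,-23,-2.5,0,0,1.4],[2,0,-26,-2.5,0,0,1.4],[2,0,-27,-2.5,0,0,1.4],[2,0,-27,-2.5,0,0,1.4],[2,0,-27,-2.5,0,0,1.4]]}}

```text
clock: 4.05
position: [0.4528, -0.0498, 0.1876]
tool_rot: [3.141, 0.001, 0.053]
force: [0.5, 0.2, -5.0]
grip_width: 0.0272
finger_force: 79.9
```

```bash
python3 - <<'E'
from workcell import bot
import cv2
s=bot.observe();g=bot.grab_frame('wrist')
cv2.imwrite('pics/w2.png',cv2.resize(g['frame'][60:300,160:480],None,fx=2.5,fy=2.5,interpolation=cv2.INTER_CUBIC))
print(s['clock'],s['position'],s['tool_rot'],s['force'])
E
```

```text
4.05 [ 0.45284341 -0.04976376  0.18760746] [3.14143256e+00 1.24199556e-03 5.25487762e-02] [ 0.48474211  0.2231244  -5.00465108]
```

View pics/w2.png

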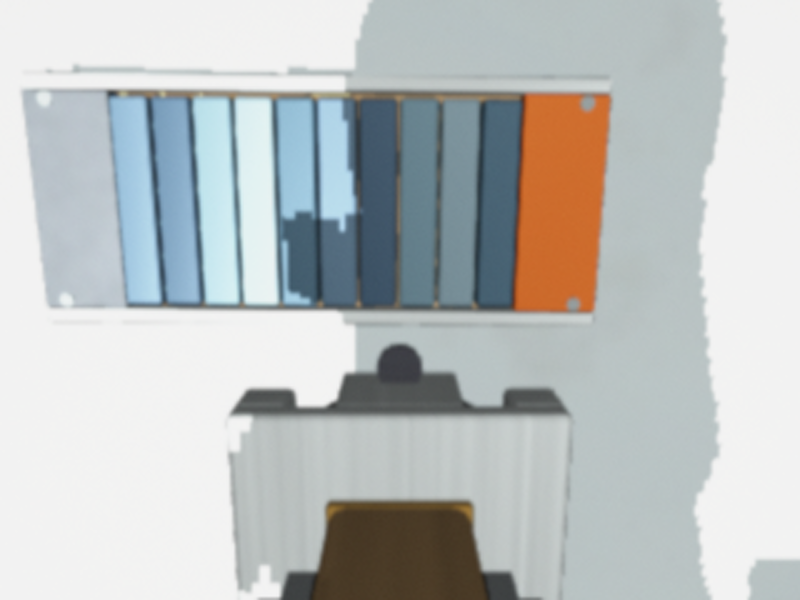

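The board is fully visible, with pad corners at crop (611,95), (594,311), (22,91) and (47,306). The roller is square and centred in the grip.

```bash
python3 - <<'E'
from h import *
np.set_printoptions(precision=4,suppress=True)
w=lambda p,z:wr([0.45284,-0.04976,0.18761],[3.14143,1.242e-3,5.2549e-2],(160+(p[0]-.75)/2.5,60+(p[1]-.75)/2.5),z)
P=np.array([w(q,.02) for q in [(611,95),(594,311),(47,306),(22,91)]])
c=P.mean(0);d=(P[2]+P[3]-P[0]-P[1])/2;L=np.linalg.norm(d);u=d/L
print(P,'c',c,L,np.linalg.norm(P[0]-P[1]),'yaw',np.degrees(np.arctan2(d[1],d[0])))
for s in(-.085,0,.08):print(s,c+s*u)
ty=.0525; X=np.array([np.cos(ty),np.sin(ty)]);Y=np.array([np.sin(ty),-np.cos(ty)])
for s in(-.085,.08):
    e=(c+s*u)[:2]-[.45284,-.04976];print('tool xy cm',100*e@X,100*e@Y)
E
```

```text
[[ 0.5601 -0.1161  0.02  ]
 [ 0.4871 -0.1194  0.02  ]
 [ 0.4784  0.0802  0.02  ]
 [ 0.5509  0.0831  0.02  ]] c [ 0.5191 -0.018   0.02  ] 0.19959369362736545 0.07314154216042552 yaw 92.5742871645871
-0.085 [ 0.5229 -0.1029  0.02  ]
0 [ 0.5191 -0.018   0.02  ]
0.08 [0.5155 0.0619 0.02  ]
tool xy cm 6.7203517883546535 5.677064500305519
tool xy cm 6.8452591112336565 -10.82246270991148
```

{"api": "servo_tool", "payload": {"plan": [[1.5,2,2,0,0,0,0.4],[1.5,5,4.5,0,0,0,0.4],[1.5,6.7,5.7,2,0,0,0.4],[1.5,6.7,5.7,5,0,0,0.4],[1.5,6.7,5.7,8,0,0,0.4],[1.5,6.7,5.7,9.5,0,0,0.4],[1.5,6.7,5.7,9.5,0,0,0.4],[1.5,6.7,5.7,9.5,0,0,0.4]], "force": 120}}

```text
clock: 4.9
position: [0.5231, -0.1033, 0.0935]
tool_rot: [3.141, 0.0, 0.045]
force: [-0.2, -1.0, -3.5]
grip_width: 0.0267
finger_force: 118.5
```

{"api": "servo_tool", "payload": {"plan": [[1.5,0,0,0.7,0,0,0],[1.5,0,0,1.3,0,0,0],[1.5,0,0,1.4,0,0,0],[1.5,0,0,1.5,0,0,0],[1.5,0,0,1.5,0,0,0]]}}

```text
clock: 5.4
position: [0.5232, -0.1024, 0.0785]
tool_rot: [3.142, -0.0, 0.046]
force: [0.1, 0.5, -3.2]
grip_width: 0.0265
finger_force: 119.0
```

{"api": "servo_tool", "payload": {"plan": [[1.5,0,0,0.1,0,0,0],[1.5,0,0,0.1,0,0,0],[1.5,0,0,0.1,0,0,0]]}}

```text
clock: 5.7
position: [0.5234, -0.1025, 0.0782]
tool_rot: [3.141, -0.001, 0.046]
force: [-4.3, -0.5, 14.2]
grip_width: 0.0268
finger_force: 121.4
```

Contact found at about 18 N. Rolling now in small checked stretches along tool -y.

{"api": "servo_tool", "payload": {"plan": [[1.5,0,-0.2,0,0,0,0],[1.5,0,-0.5,0,0,0,0],[1.5,0,-0.9,0,0,0,0],[1.5,0,-1.3,0,0,0,0],[1.5,0,-1.7,0,0,0,0],[1.5,0,-2.1,0,0,0,0],[1.5,0,-2.5,0,0,0,0]]}}

```text
clock: 6.4
position: [0.5224, -0.0781, 0.0782]
tool_rot: [3.14, -0.001, 0.045]
force: [-2.8, -3.9, 13.2]
grip_width: 0.0264
finger_force: 120.5
```

{"api": "servo_tool", "payload": {"plan": [[1.5,0,-0.4,0,0,0,0],[1.5,0,-0.8,0,0,0,0],[1.5,0,-1.2,0,0,0,0],[1.5,0,-1.6,0,0,0,0],[1.5,0,-2.0,0,0,0,0],[1.5,0,-2.4,0,0,0,0],[1.5,0,-2.8,0,0,0,0],[1.5,0,-3.2,0,0,0,0],[1.5,0,-3.6,0,0,0,0],[1.5,0,-4.0,0,0,0,0]]}}

```text
clock: 7.4
position: [0.5208, -0.038, 0.0782]
tool_rot: [3.141, -0.002, 0.046]
force: [-1.5, -4.9, 11.6]
grip_width: 0.0267
finger_force: 120.4
```

{"api": "servo_tool", "payload": {"plan": [[1.5,0,-0.4,0.01,0,0,0],[1.5,0,-0.8,0.02,0,0,0],[1.5,0,-1.2,0.02,0,0,0],[1.5,0,-1.6,0.02,0,0,0],[1.5,0,-2.0,0.02,0,0,0],[1.5,0,-2.4,0.02,0,0,0],[1.5,0,-2.8,0.02,0,0,0],[1.5,0,-3.2,0.02,0,0,0],[1.5,0,-3.6,0.02,0,0,0],[1.5,0,-4.0,0.02,0,0,0]]}}

```text
clock: 8.4
position: [0.519, 0.0022, 0.0782]
tool_rot: [3.141, -0.002, 0.046]
force: [-1.7, -6.3, 15.5]
grip_width: 0.0269
finger_force: 120.8
```

{"api": "servo_tool", "payload": {"plan": [[1.5,0,-0.4,0,0,0,0],[1.5,0,-0.8,0,0,0,0],[1.5,0,-1.2,0,0,0,0],[1.5,0,-1.6,0,0,0,0],[1.5,0,-2.0,0,0,0,0],[1.5,0,-2.4,0,0,0,0],[1.5,0,-2.8,0,0,0,0],[1.5,0,-3.2,0,0,0,0],[1.5,0,-3.6,0,0,0,0],[1.5,0,-4.0,0,0,0,0]]}}

```text
clock: 9.4
position: [0.5173, 0.0427, 0.0782]
tool_rot: [-3.142, -0.002, 0.046]
force: [-1.7, -1.2, 14.5]
grip_width: 0.0267
finger_force: 120.8
```

{"api": "servo_tool", "payload": {"plan": [[1.5,0,-0.4,0,0,0,0],[1.5,0,-0.8,0,0,0,0],[1.5,0,-1.2,0,0,0,0],[1.5,0,-1.6,0,0,0,0],[1.5,0,-2.0,0,0,0,0],[1.5,0,-2.4,0,0,0,0],[1.5,0,-2.8,0,0,0,0],[1.5,0,-3.2,0,0,0,0],[1.5,0,-3.6,0,0,0,0],[1.5,0,-3.9,0,0,0,0]]}}

```text
clock: 10.4
position: [0.5155, 0.0819, 0.0782]
tool_rot: [-3.141, -0.002, 0.046]
force: [-1.6, 0.3, 14.2]
grip_width: 0.0267
finger_force: 120.6
```

{"api": "servo_tool", "payload": {"plan": [[1.5,0,0,-0.5,0,0,0],[1.5,0,0,-2,0,0,0],[1.5,0,0,-5,0,0,0],[1.5,-1,2,-9,0,0,0],[1.5,-4,5,-11,0,0,0],[1.5,-6,8.5,-11,0,0,0],[1.5,-6.8,12,-11,0,0,0],[1.5,-6.8,13,-11,0,0,0],[1.5,-6.8,13,-11,0,0,0],[1.5,-6.8,13,-11,0,0,0]]}}

```text
clock: 11.4
position: [0.4529, -0.0509, 0.1871]
tool_rot: [-3.141, -0.0, 0.046]
force: [-0.3, 0.3, -3.8]
grip_width: 0.0268
finger_force: 119.1
```

```bash
python3 - <<'E'
from workcell import bot
import cv2
s=bot.observe();g=bot.grab_frame('wrist')
cv2.imwrite('pics/w3.png',cv2.resize(g['frame'][60:300,160:480],None,fx=2.5,fy=2.5,interpolation=cv2.INTER_CUBIC))
print(s['clock'],s['position'],s['tool_rot'],s['force'])
E
```

```text
11.4 [ 0.45293869 -0.05089614  0.18713914] [-3.14118889e+00 -1.43728142e-04  4.62051896e-02] [-0.32681975  0.32213382 -3.80548776]
```

View pics/w3.png

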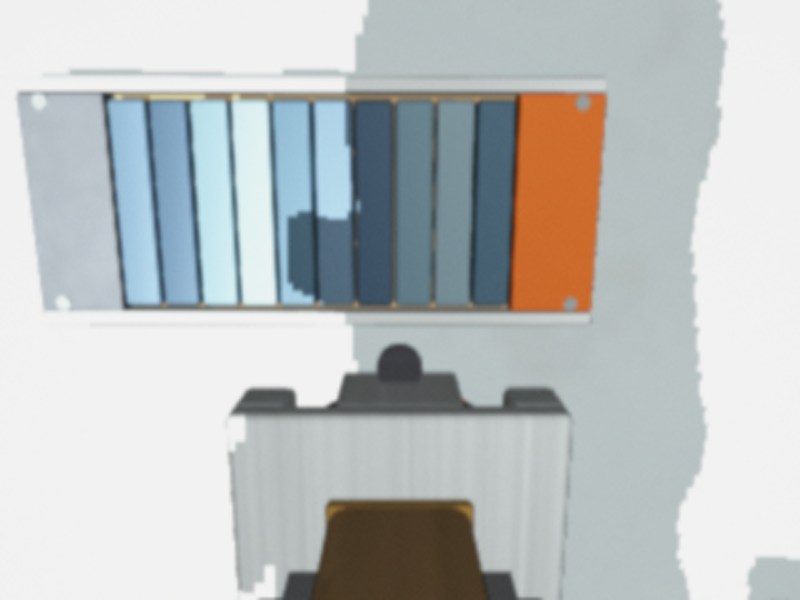

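After rolling, the tile ends at rows 100 and 304 sit evenly between the rims, and the shadow edges run straight across, so the tiles are flush. The roller is still square in the grip. Returning to the cradle.

{"api": "servo_tool", "payload": {"plan": [[1.5,0,2,0,0,0,-0.3],[1.5,0.2,6,0,0,0,-0.8],[1.5,0.4,10.5,0,0,0,-1.2],[1.5,0.6,15,0,0,0,-1.8],[1.5,0.8,19.5,0,0,0,-1.8],[1.5,0.9,23.5,1,0,0,-1.8],[1.5,0.9,26,2,0,0,-1.8],[1.5,0.9,26.8,4,0,0,-1.8],[1.5,0.9,26.8,6.5,0,0,-1.8],[1.5,0.9,26.8,6.5,0,0,-1.8]]}}

```text
clock: 12.45
position: [0.4733, -0.317, 0.1192]
tool_rot: [-3.138, 0.004, 0.079]
force: [-0.8, 0.8, -3.1]
grip_width: 0.027
finger_force: 119.1
```

{"api": "servo_tool", "payload": {"plan": [[1.5,0,0,0,0,0,0],[1.5,0,0,0,0,0,0]]}}

```text
clock: 12.65
position: [0.4749, -0.3184, 0.1233]
tool_rot: [3.141, -0.001, 0.079]
force: [0.1, -0.2, -4.5]
grip_width: 0.0268
finger_force: 119.1
```

{"api": "servo_tool", "payload": {"plan": [[1.5,0,0,1.5,0,0,0],[1.5,0,0,3,0,0,0],[1.5,0,0,4.5,0,0,0],[1.5,0,0,5.4,0,0,0],[1.5,0,0,5.7,0,0,0],[1.5,0,0,5.85,0,0,0],[1.5,0,0,5.85,0,0,0],[1.5,0,0,5.85,0,0,0]]}}

```text
clock: 13.45
position: [0.4742, -0.3189, 0.0644]
tool_rot: [3.141, -0.001, 0.077]
force: [-3.0, 3.1, 6.4]
grip_width: 0.0266
finger_force: 120.2
```

Seated, with a 6 N upward reaction at the same TCP pose as when I picked it up. Releasing and lifting away.

{"api": "servo_tool", "payload": {"plan": [[3.5,0,0,0,0,0,0],[5,0,0,0,0,0,0],[7,0,0,0,0,0,0],[8,0,0,0,0,0,0],[8,0,0,-2,0,0,0],[8,0,0,-6,0,0,0],[8,0,0,-10.5,0,0,0],[8,0,0,-15,0,0,0],[8,0,0,-18,0,0,0],[8,0,0,-18.5,0,0,0]]}}

```text
clock: 14.45
position: [0.4752, -0.3196, 0.2524]
tool_rot: [3.138, -0.005, 0.077]
force: [-0.3, 0.3, 0.4]
grip_width: 0.0802
finger_force: 0.0
```

```bash
python3 - <<'E'
from workcell import bot
import cv2
s=bot.observe();g=bot.grab_frame('wrist');cv2.imwrite('pics/w4.png',g['frame'])
print(s['clock'],s['position'],s['tool_rot'],s['force'],s['grip_width'])
E
```

```text
14.45 [ 0.4751779  -0.31963877  0.25243617] [ 3.13848954 -0.00464844  0.07723849] [-0.32736577  0.278434    0.42216315] 0.0801780063814737
```

View pics/w4.png

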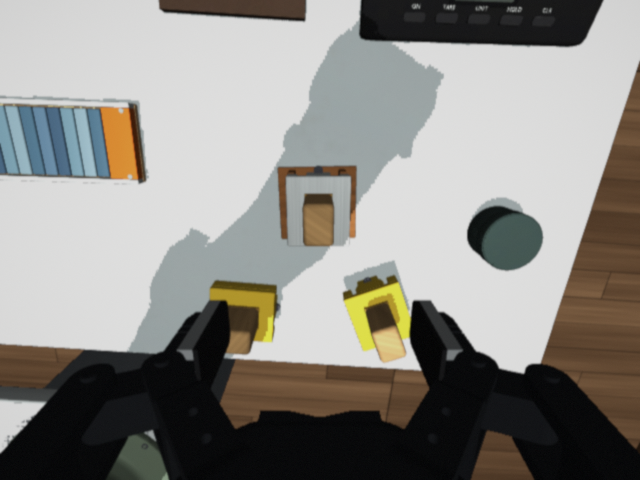

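The roller sits square and upright in the cradle, with the handle at (318,232) and the base from (279,167) to (356,167), just as it did before the job. The tin, notebook and look-alikes haven't moved, so I'm handing it in.

```bash
python3 -c "
from workcell import bot
print(bot.job_done())"
```

```text
the job is handed in; nothing more can be done
None
```

I rolled the tile board from the orange end to the grey end at about 15–19 N, and all ten tiles look flush in the wrist view. The roller is back upright in its cradle and released, and the job was handed in after about 14.5 s; no verdict came back.

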